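Shut and lock the access hatch of a power chassis

ROBOT

A 7-joint arm with a two-finger parallel gripper is mounted at the origin on the work surface. World frame = base frame: x ahead of the robot, y to its left, z up, the work surface at z = 0. Lengths are in m, angles in degrees, forces in N, time in s.
With the tool pointing down it reaches from about 0.425 to 0.875 m from the base axis. Payload 4.7 kg.
Tool frame: the origin (TCP) lies at the very end of the fingers, on their centre line; the grasp point (between the pads) lies 19 mm behind it; z points along the fingers, y is the direction in which the jaws open and shut (so a half turn about z gives the same grasp; the last joint's range is limited). The gripper opens to 87 mm and grips with 3 to 60 N. Pads are 19 mm wide; open, the fingers measure 117 mm over their backs; the gripper's body (75 mm by 190 mm) begins 51 mm behind the grasp point.
Start: joints at [64.12, 18.392, -4.016, 83.108, 1.295, 78.541, -3.26], TCP at [0.292, -0.581, 0.223] pointing down, gripper open.
Joint ranges: [-163.93, 163.93], [-17.29, 119.83], [-79.2, 71.16], [3.27, 140.29], [-89.18, 269.18], [5.43, 117.66], [-154.24, 154.24]. Speed limits (degrees/s): [147.25, 147.25, 180, 180, 180, 180, 180].

INTERFACE

Orientations are given as [roll, pitch, yaw] about the fixed x, y, z axes, in that order (R = Rz(yaw) Ry(pitch) Rx(roll)).
In Python, from cell import monitor, read_camera, camera_info, env, look_for gives the robot as it stands.
- The arm moves only by the tool servo_tool, never from a script. Its argument "commands" is one flat list of numbers, 6 for each row, row after row: the shift along the tool's x, y, z in mm, then the turn, a rotation vector about the tool's x, y, z in degrees. A call has 1 to 10 rows; each row shifts and turns the commanded pose from where the row before left it, along the tool's axes as they then stand; what a row does not reach is not made up. A row lasts 1/10 s, in which the tool goes at most 50 mm and 8.59 degrees, less where a joint would pass 70% of its speed; a pose out of reach is approached as far as the arm can. A call is refused whole if a number of a shift passes 50 or a number of a turn 8.59, either way. A call with a gripper value outside its range is refused whole. "jaw" is the finger opening in mm, from 0 to 87, set as the call begins (left out, the last holds). The fingers move at their own pace and stop on an object; "newtons" is the grip in N (left out, the last holds). Time passes only in rows, so rows that do not move let the fingers close. It gives the time, the measured TCP pose, the force and the opening at its end, in the units of the state.
- monitor.get_obs(): the state, without advancing time (a new reading comes with each control period).
- read_camera(name): name is "scene" or "top" or "wrist"; returns (picture, depth): 384x512x3 uint8, red, green, blue; 384x512 float32, m along the optical axis (not along the pixel's ray), 0 where there is no reading.
- camera_info(name): a dict with "camera_matrix" (3x3 intrinsics, pixels), "R" (3x3) and "t" (3): a world point X has camera coordinates R X + t; the wrist camera has in their place "T_tool_cam" (4x4, takes a point from camera to tool coordinates, whose origin is the TCP and whose axes are the flange's). Camera axes: x right, y down, z forward; pixel columns grow to the right and rows downward; lengths in m; the calibration is good to about 2 mm. A picture is of the moment at which its call begins: read the wrist's pose just before it. camera_info takes no time and is no camera call.
- env.sign_off(): hands the job in, once; it reports no verdict.
Trained networks look in the newest picture that a camera, given by its name, has taken for a name from the list of things; names that differ only in an ending like _2 or _b are one class to them, and where a whole thing is asked for, a point or a joint stands for the part that bears it (a point fixed in the world has none). Each returns a list of dicts, best first, with "conf" (0 to 1); they miss things now and then, are a little off and sometimes report something else, mostly with a low value. They report only what shows in the picture. A call takes as long as a camera call.
- look_for(camera, label): "box" ([left, top, width, height] in pixels, round what is visible of it).
The state is a dict: "time_s": time; "qpos": joint angles; "joint_velocities": joint speeds; "effort": joint torques, N m; "tool_pos": TCP position; "tool_rot": TCP orientation; "force": force on the tool from outside, world axes, zero at the start; "wrist_torque": the same for the moment, N m; "grip_width": finger opening in m.
Only numpy, scipy, OpenCV 4.12 (cv2) and the standard library are available. Lean on these libraries where they do the work, as an engineer would, in place of code of your own. Each camera call takes 0.05 s, during which the arm holds its last target.

TASK

The access hatch in the top of the power chassis on the bench has been left standing open. Push it down shut with your fingertips, then set a fingertip in the slot of its quarter-turn fastener and turn it a quarter turn clockwise, as far as it goes, so that the hatch is locked down on its gasket. Only push and turn: do not take hold of the hatch, reach under it or raise it, leave the things standing around where they are, and finish with the hand clear.

Things in the scene. Friction and masses are not known exactly. Their poses are not given: they have to be found in the camera images.
- chassis: Flat sheet-metal power chassis, fixed, 300 deep x 430 wide x 88 mm high, on the blue mat. Origin: centre of its underside, on the bench. x points from the fan front (robot side) to the back, y left, z up. The hatch covers the left part of its top, hinged along its far (+x) side, free edge towards the fan front.
- hatch (a joint): Hatch angle, rad: 0 = down flat, grows as the free edge rises. Starts at 0.45 to 0.9; a friction hinge keeps it where it is left (1 to 3 N at the free edge pushes it down). Let go while shut but unlocked it springs up to 0.01-0.02 (2 to 4 mm at the free edge) on a sponge gasket; pressing it fully down takes about 6 to 9 N.
- hatch_hinge (a point): Middle of the hinge line (which runs along the chassis' y): chassis x = +82, y = +70, 91 mm above the bench. Its axes turn with the hatch: x from the free edge towards the hinge, y along the hinge, z out of the outer face. The fastener's axis stands at x = -112, y = 0 in these axes.
- hatch_edge (a point): Middle of the hatch's free edge, on its outer face; axes as hatch_hinge, from which it lies at x = -174, y = 0, z = +4.5 mm. The white hatch is a plate 172 mm (hinge to free edge) x 190 mm wide x 4.5 mm thick, its outer face bare and flat for 49 mm to either side of the fastener's bezel.
- slot (a point): Quarter-turn fastener: point on its axis, level with the rotor's top (103.5 mm above the bench when the hatch is flat). Steel rotor, 72 mm across, in a fixed black bezel 92 mm across and as high, 8 mm above the hatch. A straight slot 28 wide, 14 deep, 72 mm long (closed at both ends by the bezel) runs right across it. x axis along the slot, z out of the hatch.
- fastener (a joint): Rotor angle, rad, 0 to 1.571 between stops, growing clockwise from above; starts at 0 to 0.25. 0 (unlocked): slot along the chassis' x; 1.571 (locked): along its y. Stays where left. Takes 0.05 N m, rising to about 0.25 past 0.9 rad, where its cam tongue runs under the chassis' lip and draws the hatch down 3 mm (less if pressed lightly down meanwhile). If turned with the hatch up, the tongue stops it closing.
- hatch_liner: Bare aluminium inner skin of the hatch (underside, 2 mm thick), not to be touched by the fingers; origin and axes as hatch_hinge.
- screw_cup: Bystander: small open red cup, 58 mm across, 42 mm high, loose, on top of the chassis on the vented right part, 11 to 16 cm right of the chassis' centre line; origin at the centre of its underside.
- tape_roll: Bystander: white roll, 72 mm across, 48 mm high, loose, standing on its end on the bench left of the chassis; origin at the centre of its underside.
- heat_sink: Bystander: loose finned aluminium heat sink, 70 x 50 x 30 mm, on the bench right of the chassis; origin at the centre of its underside.
- screwdriver: Bystander: loose screwdriver, 170 mm long, black handle, lying on the bench in front of the chassis' fans; origin under its middle, x along it.

How it is judged:
By the outcome, as a careful person would: the job done as asked, in the order asked, and still so for the second after the job is handed in, with the robot touching nothing.
It also fails if it takes over 48 s, if anything falls off the work surface, if the arm or the gripper's body presses on something with over 40 N, if the wrist force passes 120 N, or if a joint passes its speed limit or range.

## Working session

There is one attempt and no reset: what is moved stays moved. The work goes in short steps, Python scripts to look and compute and a tool call to move; the robot and the scene stay as the last step left them, time stands still between calls to the robot, and variables do not carry over. Pictures are saved under pics/ and viewed, and the job is handed in when it is done.

Besides the shell and the picture viewer there is one more tool, called after "Emit:" as a command line: name --argument value ..., lists and objects as JSON in quotes. servo_tool: Moves the arm, as the interface text tells. Its arguments: {"type":"object","properties":{"commands":{"type":"array","items":{"type":"number"}},"jaw":{"type":"number"},"newtons":{"type":"number"}},"required":["commands"]}

```bash
mkdir -p pics; ls; cat > h.py <<'E'
import numpy as np,cv2,json
from cell import monitor, read_camera, camera_info, env, look_for
def shot(n,f):
    p,d=read_camera(n); cv2.imwrite('pics/'+f+'.png',p[:,:,::-1]); np.savez('pics/'+f+'.npz',p=p,d=d); return p,d
def world(n,d,us,vs):
    c=camera_info(n);K=np.array(c['camera_matrix']);R=np.array(c['R']);t=np.array(c['t'])
    us=np.array(us);vs=np.array(vs);z=d[vs,us]
    X=np.stack([(us-K[0,2])/K[0,0]*z,(vs-K[1,2])/K[1,1]*z,z],-1)
    return (X-t)@R
E
python3 - <<'E'
from h import *
print(monitor.get_obs())
for n in('scene','top'):
    shot(n,n+'0')
    for l in('chassis','hatch','fastener','slot','screw_cup','tape_roll','heat_sink','screwdriver'):
        print(n,l,[(np.round(r['box']),round(r['conf'],2)) for r in look_for(n,l)[:2]])
print(monitor.get_obs()['time_s'])
E
```

```text
pics
{'time_s': 0.0, 'qpos': array([64.12172898, 18.4405169 , -4.01598613, 83.17331001,  1.29491673,
       78.5401332 , -3.26107485]), 'joint_velocities': array([-0.02396403,  0.05854981, -0.11763466,  0.08136777,  0.12335752,
       -0.06491094,  0.00114287]), 'effort': array([-4.44849156e-04, -4.91285205e+01, -4.04353375e-01, -3.12534142e+01,
       -6.40333747e-02,  4.37283854e-02,  1.66683817e-04]), 'tool_pos': array([ 0.29163495, -0.58030142,  0.221459  ]), 'tool_rot': array([-1.79891277e+02,  5.39899807e-03,  2.66873306e+01]), 'force': array([0.89164277, 0.17373037, 0.807678  ]), 'wrist_torque': array([ 0.05205049, -0.00731211,  0.02322762]), 'grip_width': 0.08743807400418552}
scene chassis [(array([127., 146., 202., 167.]), 0.94)]
scene hatch [(array([215., 144.,  86.,  92.]), 0.78)]
scene fastener [(array([243., 173.,  27.,  21.]), 0.83)]
scene slot [(array([240., 166.,  25.,  28.]), 0.64), (array([216., 148.,  80.,  84.]), 0.39)]
scene screw_cup [(array([171., 223.,  21.,  27.]), 0.83), (array([192., 167.,  29.,  22.]), 0.32)]
scene tape_roll [(array([294., 158.,  22.,  30.]), 0.77)]
scene heat_sink [(array([134., 289.,  30.,  29.]), 0.65)]
scene screwdriver [(array([191., 161.,  45.,  25.]), 0.49)]
top chassis [(array([199., 105., 197., 150.]), 0.92)]
top hatch [(array([220., 139.,  95.,  54.]), 0.84)]
top fastener [(array([250., 159.,  32.,  19.]), 0.98), (array([273., 254.,  37.,  14.]), 0.21)]
top slot [(array([252., 161.,  29.,  15.]), 0.89)]
top screw_cup []
top tape_roll [(array([168., 192.,  33.,  30.]), 0.69)]
top heat_sink [(array([376., 130.,  32.,  27.]), 0.94)]
top screwdriver [(array([272., 253.,  38.,  12.]), 0.76)]
0.9
```

```bash
python3 - <<'E'
import cv2
for n in('scene0','top0'):
    p=cv2.imread(f'pics/{n}.png'); cv2.imwrite(f'pics/{n}b.png',cv2.resize(p[90:330,110:430],(800,600),interpolation=cv2.INTER_CUBIC))
E
```

```text
(no output)
```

View pics/top0.png

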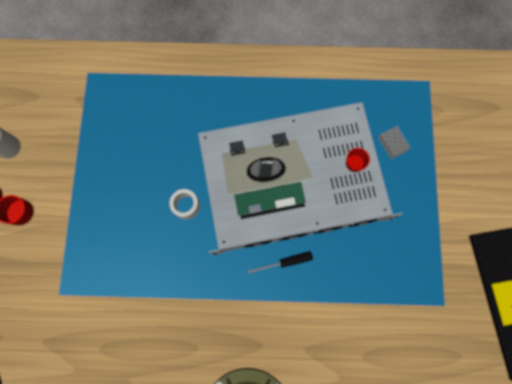

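View pics/scene0.png

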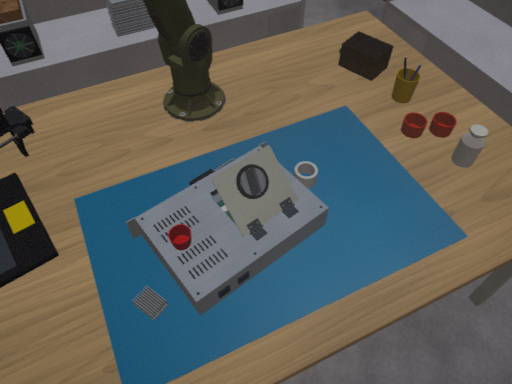

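```bash
python3 - <<'E'
from h import *
p=np.load('pics/top0.npz');d=p['d']
c=camera_info('top');print(c)
v,u=np.mgrid[90:300,150:430];v=v.ravel();u=u.ravel()
X=world('top',d,u,v)
img=p['p'][v,u].astype(int)
# height map print
H=X[:,2].reshape(210,280)
np.set_printoptions(linewidth=250)
print((H[::8,::10]*1000).astype(int))
E
```

```text
{'camera_matrix': array([[414.12341648,   0.        , 259.88263837],
       [  0.        , 414.12341648, 191.04277372],
       [  0.        ,   0.        ,   1.        ]]), 'R': array([[ 0.0269444 , -0.99963431, -0.00228972],
       [-0.97600024, -0.02581206, -0.21623428],
       [ 0.21609611,  0.00806107, -0.97633882]]), 't': array([-0.03106439,  0.54032035,  0.99228328])}
[[   3   -1    0    0    2    0    0    0 1085    0    1    4    0   -2    0    0   -2    1    0   -2   -1    1    1    3    3    0    5    0]
 [  -1    0   -3    0    0    2    2    0    3    0    0   -3    0    1    0    0   -2    2   -1    0    0    0   -1    2    0    0    4    1]
 [  -1    0    0    0    3    0    0    0   -2    0   -3    0    1    0    0    1    0    0   -2    2   90   88   -5    1    0    2    3   -2]
 [  -4   -1   -4    0    0    0    0    4    4   -1    0   -2    3    0    1   87   87   87   89   88   89   85    0    2    1    0    2    3]
 [   0    1    0    0    0   -4    3    0    2   -1    1   88   86   86   88   91   86   86   87   89   83   89    2    0    2   -1    3    1]
 [   0  
[... 2438 characters left out ...]
2    0   -1    0    0   -5    0   -4    1    3   14   11    0    0    0    0    1    1   -1    0    0    4    0    0    0    0]
 [   0    1    2    0    0    2    0    1   -2    0    1    4   -5   -1    3    1   -1    1    1   -1    2    0   -1   -1   -2    0   -1   -2]
 [   1   -1    1    0    3   -2    3   -4    0    0   -1    3    2    1    0    1    2 1085    0    1   -1   -1    1    0    2    1    4    1]
 [   1    1    0    1   -3   -3    0    1    0    0    1    0    0    1    1    5    0    0   -2    0   -1    2    0   -1    0    0    1    1]
 [  -1    0   -1    1    0   -2   -2    3   -4    3    0    5    1    0    4   -2    2    3    0    1    0    0    2   -1   -2    0    1    4]]
```

```bash
cat > fit.py <<'E'
from h import *
from scipy.optimize import least_squares
def cloud(n,f,box):
    p=np.load(f'pics/{f}.npz');d=p['d'];l,t,r,b=box
    v,u=np.mgrid[t:b,l:r];v=v.ravel();u=u.ravel();k=(d[v,u]>0.2)&(d[v,u]<3);v=v[k];u=u[k]
    return world(n,d,u,v),p['p'][v,u].astype(int)
E
python3 - <<'E'
from fit import *
for n,box in(('top',(150,90,430,300)),('scene',(100,130,350,330))):
    X,C=cloud(n,n+'0',box)
    m=(abs(X[:,2]-.088)<.006)
    P=X[m]
    (c,s,a)=cv2.minAreaRect((P[:,:2]*1000).astype(np.float32)); print(n,c,s,a)
    # robust: yaw by search maximizing edge sharpness
    best=None
    for th in np.radians(np.arange(-20,35,.25)):
        R=np.array([[np.cos(th),np.sin(th)],[-np.sin(th),np.cos(th)]]); Q=P[:,:2]@R.T
        x=np.percentile(Q[:,0],[.7,99.3]);y=np.percentile(Q[:,1],[.7,99.3])
        A=(x[1]-x[0])*(y[1]-y[0])
        if best is None or A<best[0]: best=(A,np.degrees(th),x,y)
    print(best)
    th=np.radians(best[1]);R=np.array([[np.cos(th),np.sin(th)],[-np.sin(th),np.cos(th)]]); Q=P[:,:2]@R.T
    hx,ex=np.histogram(Q[:,0],bins=np.arange(Q[:,0].min(),Q[:,0].max()+.005,.005)); print(hx[:6],hx[-8:],ex[0],ex[-1])
    hy,ey=np.histogram(Q[:,1],bins=np.arange(Q[:,1].min(),Q[:,1].max()+.005,.005)); print(hy[:8],hy[-8:],ey[0],ey[-1])
    # hatch plane ransac
    H=X[(X[:,2]>.105)]
    g=np.random.default_rng(0);bi=None
    for _ in range(500):
        a=H[g.choice(len(H),3,False)];nn=np.cross(a[1]-a[0],a[2]-a[0]);L=np.linalg.norm(nn)
        if L<1e-4: continue
        nn/=L; k=abs((H-a[0])@nn)<.004
        if bi is None or k.sum()>bi.sum(): bi=k
    I=H[bi];c=I.mean(0);nn=np.linalg.svd(I-c)[2][2];nn*=np.sign(nn[2])
    print('hatch n',nn,'angle',np.arccos(nn[2]),'yaw from normal',np.degrees(np.arctan2(-nn[1],-nn[0])),bi.sum(),len(H),c)
    # intersect with z=.091+4.5cos.. direction
E
```

```text
top (581.3587646484375, -97.33062744140625) (304.1085510253906, 474.3999938964844) 12.777196884155273
(np.float64(0.1270762396293683), np.float64(13.0), array([0.39609193, 0.69428158]), array([-0.43822287, -0.01206375]))
[191 367 365 364 358 361] [314 298 314 307 301 315 226   1] 0.3920823145418365 0.7020823145418368
[  3   3   3   4 140 231 225 230] [235 241 241  98   4   2   5   2] -0.4622324613180866 0.012767538681913826
hatch n [0.62428052 0.14247231 0.76809861] angle 0.6949298709018529 yaw from normal -167.14422175611028 2584 3486 [ 0.57499203 -0.02641714  0.15843615]
scene (584.782470703125, -97.79400634765625) (306.1901550292969, 474.6007995605469) 12.924810409545898
(np.float64(0.12799153062642965), np.float64(13.0), array([0.39892671, 0.69852141]), array([-0.44101264, -0.01379704]))
[ 88 207 201 185 129 124] [290 296 286 295 297 301 382  13] 0.3944153287434533 0.7044153287434536
[  6   5   4   7 150 212 217 217] [90 94 99 62  3  2  2  5] -0.46393771803793427 0.011062281962066156
hatch n [0.62260935 0.14273467 0.76940523] angle 0.6928868310317053 yaw from normal -167.08792574485688 3174 4387 [ 0.58562802 -0.02949899  0.15371597]
```

Emit:
servo_tool --commands '[0,0,-30,0,0,0,0,0,-30,0,0,0,0,0,-30,0,0,0,22.6,-15.3,0,0,0,0,22.6,-15.3,0,0,0,0,22.6,-15.3,0,0,0,0,22.6,-15.3,0,0,0,0,22.6,-15.3,0,0,0,0,22.6,-15.3,0,0,0,0,22.6,-15.3,0,0,0,0]' --jaw 0 --newtons 20

```text
time_s: 1.9
tool_pos: [0.3856, -0.413, 0.3127]
tool_rot: [180.0, 0.0, 26.7]
force: [0.0, -0.3, -0.9]
grip_width: 0.0149
```

Emit:
servo_tool --commands '[22.6,-15.3,0,0,0,0,22.6,-15.3,0,0,0,0,22.6,-15.3,0,0,0,0,22.6,-15.3,0,0,0,0,22.6,-15.3,0,0,0,0,22.6,-15.3,0,0,0,0,22.6,-15.3,0,0,0,0,22.6,-15.3,0,0,0,0,22.6,-15.3,0,0,0,0,22.6,-15.3,0,0,0,0]'

```text
time_s: 2.9
tool_pos: [0.5188, -0.1749, 0.3127]
tool_rot: [180.0, -0.0, 26.7]
force: [0.8, 0.0, 0.2]
grip_width: 0.0003
```

Emit:
servo_tool --commands '[0,0,0,0,0,-7,0,0,0,0,0,-7,0,0,0,0,0,-7,0,0,0,0,0,-7,0,0,0,0,0,-7,0,0,0,0,0,-7,0,0,0,0,0,-7,0,0,0,0,0,-7,0,0,0,0,0,-7,0,0,0,0,0,-7]'

```text
time_s: 3.9
tool_pos: [0.5183, -0.1758, 0.3127]
tool_rot: [180.0, 0.0, 97.0]
force: [-0.9, 0.4, 0.1]
grip_width: 0.0005
```

Emit:
servo_tool --commands '[33.7,24.1,0,0,0,0,33.7,24.1,0,0,0,0,0,0,30,0,0,0,0,0,30,0,0,0,0,0,20,0,0,0,0,0,0,0,0,0]'

```text
time_s: 4.5
tool_pos: [0.5564, -0.1031, 0.2294]
tool_rot: [-179.7, -0.1, 96.7]
force: [-0.2, 0.3, -0.2]
grip_width: 0.0005
```

```bash
python3 - <<'E'
from h import *
o=monitor.get_obs();print(o['tool_pos'],o['qpos'])
shot('wrist','w1');shot('scene','s1');print(camera_info('wrist'))
a=cv2.imread('pics/w1.png');b=cv2.imread('pics/s1.png')[90:282,140:396]
cv2.imwrite('pics/m1.png',np.vstack([cv2.resize(a,(400,300)),cv2.resize(b,(400,300))]))
E
```

```text
[ 0.55639133 -0.1031059   0.22944568] [ 34.7541532   10.2448351  -30.3003717   93.64848035   5.22472914
  77.86379265  10.41828274]
{'camera_matrix': array([[275.30892761,   0.        , 250.5480146 ],
       [  0.        , 275.30892761, 191.50629878],
       [  0.        ,   0.        ,   1.        ]]), 'T_tool_cam': array([[-1.76628166e-04, -9.56198043e-01, -2.92720467e-01,
         8.06275353e-02],
       [ 9.99999880e-01, -3.52671156e-05, -4.88198860e-04,
        -1.13979138e-03],
       [ 4.56491388e-04, -2.92720518e-01,  9.56197934e-01,
        -1.62633451e-01],
       [ 0.00000000e+00,  0.00000000e+00,  0.00000000e+00,
         1.00000000e+00]])}
```

View pics/m1.png

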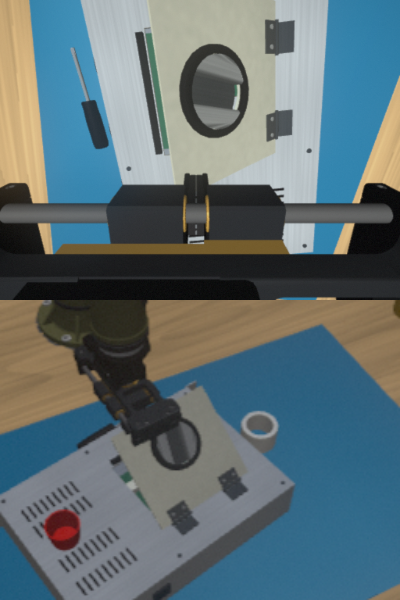

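Emit:
servo_tool --commands '[0,0,6,0,0,0,0,0,6,0,0,0,0,0,6,0,0,0,0,0,6,0,0,0,0,0,6,0,0,0,0,-2,6,0,0,0,0,-2,6,0,0,0,0,-2,6,0,0,0,0,-2,6,0,0,0,0,-2,6,0,0,0]'

```text
time_s: 5.6
tool_pos: [0.5483, -0.1045, 0.1721]
tool_rot: [180.0, 0.0, 96.7]
force: [-0.5, -0.6, 0.5]
grip_width: 0.0006
```

```bash
python3 - <<'E'
from h import *
o=monitor.get_obs();print(o['tool_pos'])
shot('wrist','w2');shot('scene','s2')
a=cv2.imread('pics/w2.png');b=cv2.imread('pics/s2.png')[90:282,140:396]
cv2.imwrite('pics/m2.png',np.vstack([cv2.resize(a,(400,300)),cv2.resize(b,(400,300))]))
E
```

```text
[ 0.54826309 -0.10450671  0.17212026]
```

View pics/m2.png

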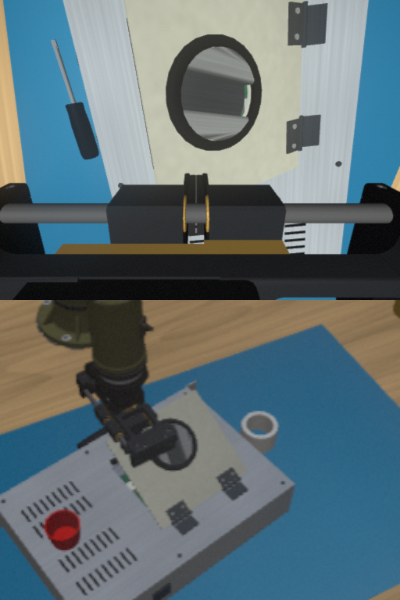

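```bash
cat >> fit.py <<'E'
def hatch(f,hz=(.6473,-.0111),yaw=12.9):
    X,C=cloud('scene',f,(200,130,310,245))
    th=np.radians(yaw);R=np.array([[np.cos(th),np.sin(th)],[-np.sin(th),np.cos(th)]])
    Q=(X[:,:2]-hz)@R.T
    k=(Q[:,0]<-10)&(Q[:,0]>-150)&(Q[:,0]>-.06)&(abs(Q[:,1])<.085)&(X[:,2]>.085)
    for lo in(.03,.05,.06):pass
    k=(Q[:,0]<-.02)&(Q[:,0]>-.06)&(abs(Q[:,1])<.085)&(X[:,2]>.085)
    a=np.polyfit(-Q[k,0],X[k,2],1)
    for _ in range(3):
        r=X[k,2]-np.polyval(a,-Q[k,0]);kk=abs(r)<.006; a=np.polyfit(-Q[k,0][kk],X[k,2][kk],1)
    # near left edge of plate (outside bezel, local y 55..90)
    s=(Q[:,1]>.055)&(Q[:,1]<.088)&(Q[:,0]<-.06)&(Q[:,0]>-.165)&(X[:,2]>.085)
    b=np.polyfit(-Q[s,0],X[s,2],1)
    print('hatch slope near hinge',a,kk.sum(),'left strip',b,'angle',np.arctan(b[0]),s.sum())
E
python3 - <<'E'
from fit import *
hatch('scene0');hatch('s1');hatch('s2')
E
```

```text
hatch slope near hinge [0.83304033 0.09999822] 1050 left strip [0.83134065 0.10046363] angle 0.6935611154946533 365
hatch slope near hinge [-0.00868885  0.1508055 ] 190 left strip [0.83408078 0.10010886] angle 0.6951792330725232 366
hatch slope near hinge [-0.4301263   0.16165657] 97 left strip [0.5824829  0.09906506] angle 0.5274396960729834 400
```

Emit:
servo_tool --commands '[0,-2,6,0,0,0,0,-2,6,0,0,0,0,-2,6,0,0,0,0,-2,6,0,0,0,0,-2,6,0,0,0,-1,-2,6,0,0,0,0,-2,6,0,0,0,0,-2,6,0,0,0,0,-2,6,0,0,0,0,-2,6,0,0,0]'

```text
time_s: 6.7
tool_pos: [0.5286, -0.1078, 0.1121]
tool_rot: [180.0, 0.0, 96.7]
force: [0.4, 0.0, 1.1]
grip_width: 0.0006
```

Emit:
servo_tool --commands '[0,0,2,0,0,0,0,0,2,0,0,0,0,0,2,0,0,0,0,0,2,0,0,0,0,0,2,0,0,0,0,0,0,0,0,0,0,0,0,0,0,0]'

```text
time_s: 7.4
tool_pos: [0.5287, -0.1077, 0.1025]
tool_rot: [-180.0, 0.0, 96.7]
force: [0.5, 0.3, -0.0]
grip_width: 0.0004
```

Emit:
servo_tool --commands '[0,0,2,0,0,0,0,0,1,0,0,0,0,0,1,0,0,0,0,0,0,0,0,0]'

```text
time_s: 7.8
tool_pos: [0.5288, -0.1078, 0.0986]
tool_rot: [180.0, 0.0, 96.7]
force: [1.4, -0.1, -0.0]
grip_width: 0.0006
```

Emit:
servo_tool --commands '[0,0,1,0,0,0,0,0,1,0,0,0,0,0,0,0,0,0]'

```text
time_s: 8.1
tool_pos: [0.5287, -0.1078, 0.0968]
tool_rot: [180.0, 0.0, 96.7]
force: [-0.8, -0.1, 4.0]
grip_width: 0.0004
```

Emit:
servo_tool --commands '[0,0,1,0,0,0,0,0,1,0,0,0,0,0,0,0,0,0]'

```text
time_s: 8.4
tool_pos: [0.5287, -0.1079, 0.0953]
tool_rot: [-180.0, 0.0, 96.7]
force: [-3.3, -0.2, 8.1]
grip_width: 0.0007
```

```bash
python3 - <<'E'
from fit import *
shot('scene','s3');hatch('s3')
E
```

```text
hatch slope near hinge [-0.01047358  0.09716064] 747 left strip [-0.00994234  0.09768123] angle -0.00994201098423225 332
```

Emit:
servo_tool --commands '[0,0,-10,0,0,0,0,0,-20,0,0,0,0,0,-30,0,0,0,0,0,0,0,0,0]' --jaw 30

```text
time_s: 8.85
tool_pos: [0.5315, -0.108, 0.1586]
tool_rot: [179.6, 0.2, 96.7]
force: [0.5, 0.0, 0.5]
grip_width: 0.024
```

```bash
python3 - <<'E'
from fit import *
o=monitor.get_obs();print(o['tool_pos'],o['tool_rot'],o['grip_width'])
p,d=shot('wrist','w4');shot('scene','s4');hatch('s4')
print([(np.round(r['box']),r['conf']) for r in look_for('wrist','slot')[:2]],[(np.round(r['box']),r['conf']) for r in look_for('wrist','fastener')[:2]])
from scipy.spatial.transform import Rotation as Ro
c=camera_info('wrist');K=c['camera_matrix'];T=np.array(c['T_tool_cam']);Rt=Ro.from_euler('xyz',o['tool_rot'],degrees=True).as_matrix()
v,u=np.mgrid[0:384,0:512];v=v.ravel();u=u.ravel();z=d[v,u]
X=np.stack([(u-K[0,2])/K[0,0]*z,(v-K[1,2])/K[1,1]*z,z],-1)@T[:3,:3].T+T[:3,3]
W=X@Rt.T+o['tool_pos']; np.savez('pics/w4w.npz',W=W.reshape(384,512,3))
near=np.hypot(W[:,0]-.538,W[:,1]+.036)<.034
print('z percentiles in rotor',np.percentile(W[near,2],[1,10,30,50,70,90,99]))
k=near&(W[:,2]<.096)&(W[:,2]>.06)
P=W[k,:2];m=P.mean(0);w,V=np.linalg.eigh(np.cov((P-m).T));print('slot',m,w**.5,np.degrees(np.arctan2(V[1,1],V[0,1])),k.sum())
# plateau centre: pts at z> .099 around
k2=(np.hypot(W[:,0]-.538,W[:,1]+.036)<.065)&(W[:,2]>.0995)&(W[:,2]<.112)
print(cv2.minEnclosingCircle((W[k2,:2]*1000).astype(np.float32)),k2.sum(),np.median(W[k2,2]))
q=W[k2,:2]
print(np.percentile(q,[1,99],axis=0))
cv2.imwrite('pics/w4b.png',cv2.resize(p[:,:,::-1],(800,600)))
E
```

```text
[ 0.53150387 -0.10799591  0.15859911] [1.79605179e+02 1.51600550e-01 9.66915968e+01] 0.024029036317674925
hatch slope near hinge [0.00195842 0.09732186] 756 left strip [0.01363006 0.09713409] angle 0.013629211696731248 337
[(array([226.,  71.,  92.,  97.]), 0.86)] [(array([224.,  68.,  97.,  99.]), 0.74)]
z percentiles in rotor [0.09027945 0.09126914 0.09238139 0.10503294 0.10619124 0.2536334
 0.32100515]
slot [ 0.53772079 -0.03586541] [0.00813237 0.01908399] 178.6728058021179 2977
((536.4219970703125, -36.70376205444336), 64.05303955078125) 7919 0.10547359996200514
[[ 0.48229536 -0.07806766]
 [ 0.57980577  0.00689983]]
```

View pics/w4b.png

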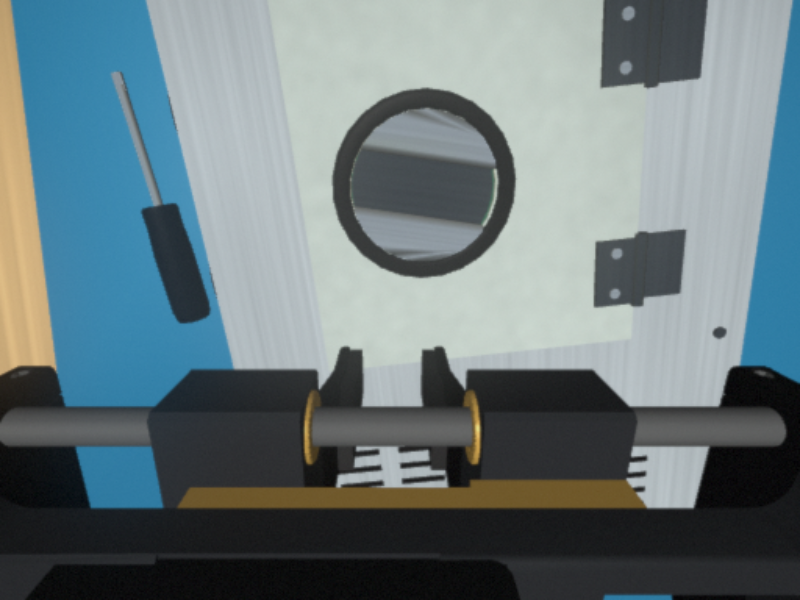

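Emit:
servo_tool --commands '[0,0,0,0,0,8,36.1,2.3,0,0,0,0,36.1,2.3,0,0,0,0,0,0,20,0,0,0,0,0,20,0,0,0,0,0,0,0,0,0,0,0,0,0,0,0]'

```text
time_s: 9.75
tool_pos: [0.5342, -0.0357, 0.1138]
tool_rot: [-179.9, -0.0, 88.7]
force: [-0.1, 0.1, 0.2]
grip_width: 0.03
```

```bash
python3 - <<'E'
from fit import *
o=monitor.get_obs();print(o['tool_pos'],o['tool_rot'],o['grip_width'],o['qpos'][6])
p,d=shot('wrist','w5')
p2,d=shot('scene','s5')
cv2.imwrite('pics/m5.png',np.vstack([cv2.resize(p[:,:,::-1],(400,300)),cv2.resize(p2[120:240,190:350,::-1],(400,300))]))
E
```

```text
[ 0.53424737 -0.03572321  0.11378857] [-1.79880121e+02 -2.83636615e-02  8.86809569e+01] 0.030027612724784564 -5.793633757922695
```

View pics/m5.png

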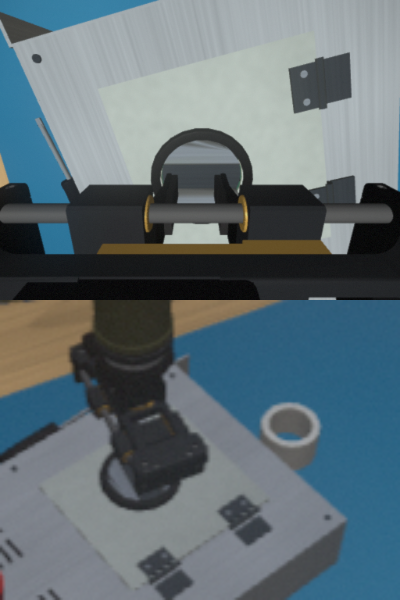

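Emit:
servo_tool --commands '[0,3.5,0,0,0,0,0,0,5,0,0,0,0,0,5,0,0,0,0,0,4,0,0,0,0,0,0,0,0,0]'

```text
time_s: 10.35
tool_pos: [0.5377, -0.0357, 0.0996]
tool_rot: [-179.9, -0.0, 88.7]
force: [-0.3, 0.5, 0.8]
grip_width: 0.0299
```

Emit:
servo_tool --commands '[0,0,3,0,0,0,0,0,3,0,0,0,0,0,2,0,0,0,0,0,0,0,0,0]'

```text
time_s: 10.75
tool_pos: [0.5383, -0.0358, 0.0923]
tool_rot: [-180.0, 0.0, 88.7]
force: [1.3, -0.0, -0.6]
grip_width: 0.03
```

Emit:
servo_tool --commands '[0,0,1.5,0,0,0,0,0,1.5,0,0,0,0,0,0,0,0,0]'

```text
time_s: 11.05
tool_pos: [0.5386, -0.0358, 0.09]
tool_rot: [180.0, 0.0, 88.7]
force: [-1.2, -0.2, 3.3]
grip_width: 0.0302
```

Emit:
servo_tool --commands '[0,0,1,0,0,0,0,0,0.5,0,0,0,0,0,0,0,0,4,0,0,0,0,0,4,0,0,0,0,0,4,0,0,0,0,0,4,0,0,0,0,0,4,0,0,0,0,0,4,0,0,0,0,0,4,0,0,0,0,0,0]'

```text
time_s: 12.05
tool_pos: [0.5391, -0.0354, 0.0894]
tool_rot: [179.9, -0.0, 60.6]
force: [-3.5, 1.6, 9.3]
grip_width: 0.0299
```

```bash
python3 - <<'E'
from h import *
o=monitor.get_obs();print(o['wrist_torque'],o['force'])
E
```

```text
[ 0.12974459  0.60777891 -0.03695646] [-3.47625107  1.64260042  9.32050538]
```

Emit:
servo_tool --commands '[0,0,0,0,0,4,0,0,0,0,0,4,0,0,0,0,0,4,0,0,0,0,0,4,0,0,0,0,0,4,0,0,0,0,0,4,0,0,0,0,0,4,0,0,0,0,0,4,0,0,0,0,0,4,0,0,0,0,0,0]'

```text
time_s: 13.05
tool_pos: [0.5393, -0.0353, 0.0894]
tool_rot: [180.0, -0.1, 24.6]
force: [-2.0, 0.5, 8.2]
grip_width: 0.0298
```

```bash
python3 - <<'E'
from h import *
o=monitor.get_obs();print(o['wrist_torque'],o['force'])
E
```

```text
[ 0.20288396  0.48354796 -0.03777653] [-1.95317371  0.51211443  8.19368467]
```

Emit:
servo_tool --commands '[0,0,0,0,0,4,0,0,0,0,0,4,0,0,0,0,0,4,0,0,0,0,0,4,0,0,0,0,0,0]'

```text
time_s: 13.55
tool_pos: [0.5398, -0.0355, 0.0895]
tool_rot: [180.0, -0.2, 8.6]
force: [-0.6, 1.6, 6.9]
grip_width: 0.0299
```

```bash
python3 - <<'E'
from h import *
o=monitor.get_obs();print(o['wrist_torque'],o['force'])
p,d=shot('wrist','w6')
p2,d=shot('scene','s6')
cv2.imwrite('pics/m6.png',np.vstack([cv2.resize(p[:,:,::-1],(400,300)),cv2.resize(p2[120:240,190:350,::-1],(400,300))]))
E
```

```text
[ 0.1245954   0.22494593 -0.08108015] [-0.57201337  1.62314636  6.9130144 ]
```

View pics/m6.png

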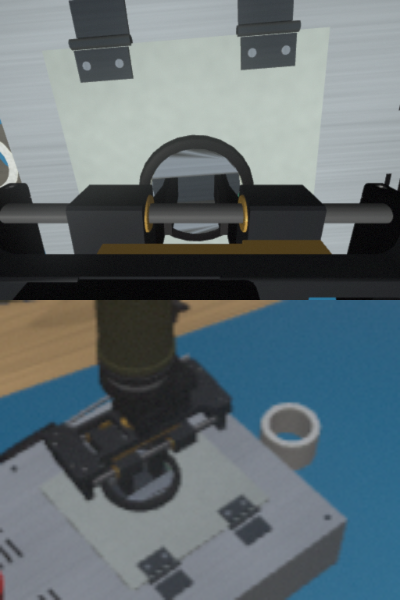

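Emit:
servo_tool --commands '[0,0,0,0,0,2,0,0,0,0,0,2,0,0,0,0,0,2,0,0,0,0,0,0]'

```text
time_s: 14.05
tool_pos: [0.5393, -0.0355, 0.0894]
tool_rot: [179.9, -0.1, 2.8]
force: [-2.5, -0.5, 9.0]
grip_width: 0.03
```

```bash
python3 - <<'E'
from h import *
o=monitor.get_obs();print(o['wrist_torque'],o['force'],o['effort'],o['tool_rot'])
E
```

```text
[0.08454112 0.55764595 0.8476703 ] [-2.52624869 -0.45409828  8.96369647] [  0.72746454 -34.30354714  -1.1663644  -25.68641782  -0.32777363
  -0.91359302  -0.99439245] [ 1.79934201e+02 -9.87435297e-02  2.82025339e+00]
```

Emit:
servo_tool --commands '[0,0,0,0,0,2,0,0,0,0,0,2,0,0,0,0,0,2,0,0,0,0,0,0]'

```text
time_s: 14.45
tool_pos: [0.5391, -0.0349, 0.0894]
tool_rot: [179.9, -0.1, -2.8]
force: [-2.3, -1.0, 9.8]
grip_width: 0.0303
```

```bash
python3 - <<'E'
from h import *
o=monitor.get_obs();print(o['wrist_torque'],o['force'],o['effort'],o['tool_rot'])
E
```

```text
[0.0574737  0.64455168 2.77632976] [-2.33121683 -0.95243607  9.77781083] [  2.61644214 -34.16593909   0.75705277 -25.89681923  -1.30760975
  -1.07272469  -2.97886133] [ 1.79855806e+02 -9.55329376e-02 -2.76020962e+00]
```

Emit:
servo_tool --commands '[0,0,0,0,0,-4,0,0,0,0,0,-4,0,0,0,0,0,-6,0,0,0,0,0,0,0,0,-5,0,0,0,0,0,-10,0,0,0,0,0,-30,0,0,0,0,0,-40,0,0,0,0,0,0,0,0,0]'

```text
time_s: 15.35
tool_pos: [0.542, -0.0358, 0.179]
tool_rot: [179.8, -0.5, 10.7]
force: [0.8, 0.1, 0.4]
grip_width: 0.03
```

```bash
python3 - <<'E'
from fit import *
from scipy.spatial.transform import Rotation as Ro
o=monitor.get_obs();print(o['tool_pos'],o['tool_rot'])
p,d=shot('wrist','w7')
p2,_=shot('scene','s7');hatch('s7')
p3,_=shot('top','t7')
cv2.imwrite('pics/m7.png',np.hstack([cv2.resize(p[:,:,::-1],(400,300)),cv2.resize(p2[120:240,190:350,::-1],(400,300))]))
c=camera_info('wrist');K=c['camera_matrix'];T=np.array(c['T_tool_cam']);Rt=Ro.from_euler('xyz',o['tool_rot'],degrees=True).as_matrix()
v,u=np.mgrid[0:384,0:512];v=v.ravel();u=u.ravel();z=d[v,u]
X=np.stack([(u-K[0,2])/K[0,0]*z,(v-K[1,2])/K[1,1]*z,z],-1)@T[:3,:3].T+T[:3,3]
W=X@Rt.T+o['tool_pos']
near=np.hypot(W[:,0]-.538,W[:,1]+.036)<.034
k=near&(W[:,2]<.096)&(W[:,2]>.06)
P=W[k,:2];m=P.mean(0);w,V=np.linalg.eigh(np.cov((P-m).T));print('slot',m,w**.5,np.degrees(np.arctan2(V[1,1],V[0,1])),k.sum())
for f in('scene0','s7'):
    X,C=cloud('scene',f,(100,130,350,330))
E
```

```text
[ 0.54202339 -0.03579374  0.17903551] [179.82221021  -0.54884052  10.67768816]
hatch slope near hinge [-0.00535525  0.09707449] 750 left strip [-1.70043189  0.33861575] angle -1.0391832647556232 534
slot [ 0.53581132 -0.03664028] [0.00760693 0.01906242] 103.74447717780748 1807
```

View pics/m7.png

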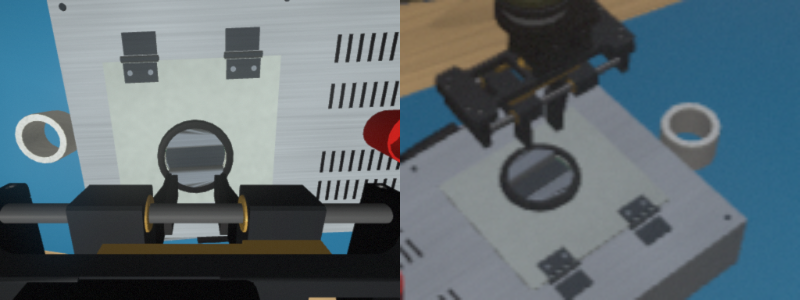

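Emit:
servo_tool --commands '[0,0,-40,0,0,0,0,0,-40,0,0,0,0,0,-40,0,0,0,0,25,-20,0,0,0,0,30,0,0,0,0,0,30,0,0,0,0,0,30,0,0,0,0,0,30,0,0,0,0,0,0,0,0,0,0]'

```text
time_s: 16.4
tool_pos: [0.564, -0.1841, 0.3102]
tool_rot: [180.0, 0.3, 10.2]
force: [-0.4, -0.3, -0.4]
grip_width: 0.0304
```

```bash
python3 - <<'E'
from fit import *
p2,_=shot('scene','s8');hatch('s8')
p3,_=shot('top','t8')
for n,l in(('top','tape_roll'),('top','heat_sink'),('top','screwdriver'),('scene','screw_cup')):
    print(l,[(np.round(r['box']),round(r['conf'],2)) for r in look_for(n,l)[:1]])
cv2.imwrite('pics/m8.png',np.hstack([cv2.resize(p3[:,:,::-1],(400,300)),cv2.resize(p2[:,:,::-1],(400,300))]))
print(monitor.get_obs()['time_s'])
E
```

```text
hatch slope near hinge [-0.01154227  0.09729223] 749 left strip [0.00654142 0.0964202 ] angle 0.006541327151496418 325
tape_roll [(array([165., 190.,  35.,  30.]), 0.75)]
heat_sink []
screwdriver []
screw_cup [(array([169., 224.,  25.,  25.]), 0.96)]
16.7
```

View pics/m8.png

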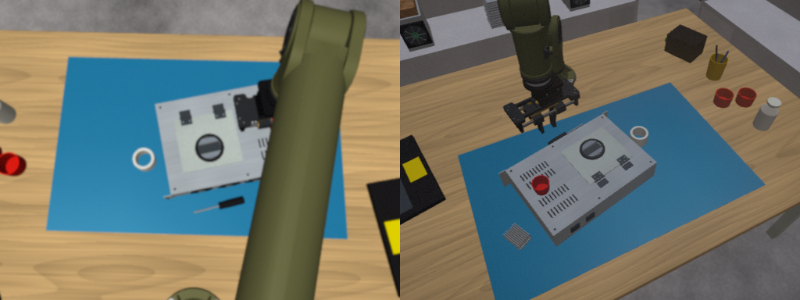

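```bash
python3 - <<'E'
from fit import *
th=np.radians(12.9);R=np.array([[np.cos(th),np.sin(th)],[-np.sin(th),np.cos(th)]])
for n,f,b in(('scene','s3',(200,130,310,245)),('scene','s4',(200,130,310,245)),('scene','s5',(200,130,310,245)),('scene','s6',(200,130,310,245)),('scene','s7',(200,130,310,245)),('scene','s8',(200,130,310,245)),('top','t8',(200,100,330,260))):
    X,C=cloud(n,f,b);Q=(X[:,:2]-(.6473,-.0111))@R.T
    def med(x0,x1,y0,y1):
        k=(Q[:,0]>x0)&(Q[:,0]<x1)&(Q[:,1]>y0)&(Q[:,1]<y1)&(X[:,2]>.075)&(X[:,2]<.115)
        return round(1000*X[k,2].mean(),2),k.sum()
    print(f,'free',med(-.165,-.12,.055,.09),'mid',med(-.12,-.06,.055,.09),'hinge',med(-.06,-.02,-.06,.06),'chassis left',med(-.16,-.02,.105,.135))
E
```

```text
s3 free (np.float64(96.22), np.int64(143)) mid (np.float64(96.78), np.int64(206)) hinge (np.float64(96.69), np.int64(533)) chassis left (np.float64(89.32), np.int64(392))
s4 free (np.float64(98.94), np.int64(148)) mid (np.float64(98.47), np.int64(211)) hinge (np.float64(97.36), np.int64(534)) chassis left (np.float64(89.29), np.int64(401))
s5 free (np.float64(100.66), np.int64(8)) mid (np.float64(98.31), np.int64(85)) hinge (np.float64(97.51), np.int64(533)) chassis left (np.float64(89.41), np.int64(390))
s6 free (np.float64(nan), np.int64(0)) mid (np.float64(96.25), np.int64(187)) hinge (np.float64(96.57), np.int64(528)) chassis left (np.float64(89.24), np.int64(305))
s7 free (np.float64(96.96), np.int64(125)) mid (np.float64(97.13), np.int64(207)) hinge (np.float64(96.84), np.int64(532)) chassis left (np.float64(89.19), np.int64(390))
s8 free (np.float64(97.41), np.int64(145)) mid (np.float64(96.89), np.int64(200)) hinge (np.float64(96.82), np.int64(527)) chassis left (np.float64(89.25), np.int64(385))
t8 free (np.float64(95.56), np.int64(268)) mid (np.float64(95.05), np.int64(337)) hinge (np.float64(95.29), np.int64(748)) chassis left (np.float64(87.56), np.int64(669))<stdin>:7: RuntimeWarning: Mean of empty slice.
  ret = ret.dtype.type(ret / rcount)
```

```bash
python3 - <<'E'
from h import *
o=monitor.get_obs();print(o['time_s'],o['force']);print(env.sign_off())
E
```

```text
16.7 [3.95690775e-04 1.10416208e-01 7.37410619e-01]
the job is handed in; nothing more can be done
None
```

The hatch is shut and locked, and I handed the job in at 16.7 s with the hand clear and about 0.7 N on the tool.

- **Shutting:** I pushed the hatch down with the closed fingertips on its outer face, to the right of the bezel, until it was flat at about 8 N. When I let go it sprang up about 2.5 mm on its gasket, as expected for shut but unlocked.
- **Turning:** I set both fingertips, 30 mm apart, in the slot and pressed with about 9 N. I turned clockwise from about 14° until the fastener hit its stop, where the wrist torque rose sharply to 2.8 N m. I then eased off and lifted out.
- **Last checks:** The slot points along 103.7° against 102.9° expected when locked. The hatch stays flat to about 0.5 mm with the hand away. Its free edge reads about 1 mm higher than when I pressed it fully down, which is within the depth noise plus some gasket give.
- **Things standing around:** The cup and tape roll were found again by the networks within a few pixels of where they started. The networks missed the heat sink and screwdriver in the last top picture. The arm was in front of the heat sink, and I saw both only by eye in the final pictures, apparently undisturbed.

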